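# Open the dust extractor's damper and pull its nozzle out to the set mark

## Task

First turn the damper handle on top of the bench dust extractor fully from closed (across the duct) to open (in line with it, knob to the rear), the nozzle arm still home. Then grip the upright post on the telescoping nozzle arm so that its lock button is squeezed in, draw the arm out until its pointer stands at the set-marker on the scale rail, and finish while holding it there, still, with the button squeezed in. Do not shift the set-marker, the plaster cast or the other loose things round about.

Things in the scene. Friction and masses are not known exactly. Their poses are not given: they have to be found in the camera images.
- extractor: Bench dust extractor, fixed to the worktop (place and yaw vary). Origin: under the centre of the white housing, at worktop height. x runs along the duct towards the nozzle (the arm is drawn out that way), y is the side facing the robot, z up. Housing x -65..55, y -55..55, z to 125 mm. Fixed grey sleeve, 50 mm square, on to x 140, top z 107, with a keeper lug to z 121 at x 121..129, y 12..20.
- damper_axis (a point): Point on the upright turning axis of the damper handle, on top of the housing, at (-20, 0, 135) mm in the extractor's frame. Mind the wall cabinet overhead: its underside is 580 mm above the worktop, from world x of about 0.58 m on; keep the arm low under it.
- damper_knob (a point): Middle of the round black knob that stands upright on the end of the damper handle, 70 mm from the turning axis, 162 mm above the worktop. The knob is 19 mm in diameter over z 153..173, with a tapered top to z 177; the steel bar below it is 14 mm wide, top at z 139.
- damper (a joint): Angle of the damper handle, rad: 0 closed (knob on the y side, across the duct), 1.571 open (knob to the rear, on the -x side of the axis, in line with the duct); hard stops at both. Grows anticlockwise seen from above. Friction about 0.08 N m (1 to 2 N at the knob); stays where it is left. Starts 0 to 0.25.
- nozzle_arm: Telescoping nozzle arm with hood, pointer and grip post. Origin: at worktop height under the post, at (200 + extension, 0, 0) mm in the extractor's frame, same axes. Extension: 0 home (starts there) to 140 mm, along +x. A return spring pulls it home with 1.5 N at 0 to 3 N at 130 mm. While the lock button is out, a latch hook behind the keeper lug stops it after about 2 mm.
- grip_point (a point): Centre of the upright grey grip post on the nozzle arm, at the height of the button's middle, 126 mm above the worktop. The post is 24 mm along x, 28 mm across (y -14..14), z 100..146, over the hood (underside at z 38). The lock button sticks out of its +y side: grip across y from above, one finger on the button, one on the plain side opposite.
- lock_button (a joint): How far the lock button is pressed in (towards -y of the extractor), m: 0 out (its face 20 mm from the post's centre line), 0.006 fully in, flush with the post's side. The latch is free from about 0.004. Spring: 2 N at first, 6 N fully in; it springs out when let go. Button 16 mm along x by 22 mm high, middle at z 126 mm.
- pointer (a point): Tip of the thin steel pointer that reaches from the nozzle arm over the scale rail, at (200 + extension, 58.5, 60) mm in the extractor's frame.
- clip_mark (a point): Top of the upright fin on the set-marker, a black saddle 10 mm long on the scale rail, at (200 + set extension, 58.5, 60) mm in the extractor's frame, same axes. Set extension 50 to 115 mm, varies. The rail (x 45..362, y 44..58, top z 50 mm, a tick every 10 mm) lies alongside the arm. On the mark when pointer and fin meet.
- plaster_cast: Loose stone model of a jaw, 58 x 68 x 32 mm, on the worktop below the arm's path; the hood passes over it. Origin under its middle.
- bottle_amber: Loose small brown bottle, 36 mm across, 78 mm tall, at the back left; bystander. Origin under its middle.
- bur_block: Loose bur stand, 32 x 70 x 38 mm, behind the extractor; bystander. Origin under its middle.
- dappen_dish: Loose small amber dish, 35 mm across, 30 mm tall, behind the arm; bystander. Origin under its middle.
- carton_strips: Loose flat carton, 58 x 96 x 21 mm, to the right of the extractor; bystander. Origin under its middle.

How it is judged:
On the way, in this order (a step that is already met when the one before it is completed fails the run):
1. the damper handle is turned fully open, the nozzle arm still home (value of joint damper above 1.42 rad and distance of nozzle_arm from where it was at the start of the episode below 0.01 m), for 0.1 s.
2. the lock button is squeezed in (value of joint lock_button above 0.004 m and contact force between the fingers and nozzle_arm above 3 N), for 0.1 s.
At the end, for the whole second after the job is handed in: The damper is open (over 1.4 rad), the pointer stands within 4 mm of the set-marker along the rail and is still, and the fingers hold the grip post (over 3 N) with the lock button pressed in by more than 4 mm (all of step 2 and value of joint damper above 1.4 rad and x of pointer in the frame of clip_mark between -0.004 and 0.004 m and linear speed of nozzle_arm below 0.01 m/s); the arm keeps its last pose, push and grip.
It fails at once if the set-marker is shifted by more than 4 mm (distance of clip_mark from where it was at the start of the episode above 0.004 m).
It fails at once if the plaster cast is shifted by more than 15 mm (distance of plaster_cast from where it was at the start of the episode above 0.015 m).
It fails at once if the brown bottle, bur stand, small dish or flat carton is shifted by more than 15 mm (distance of any of bottle_amber, bur_block, dappen_dish, carton_strips from where it was at the start of the episode above 0.015 m).
It also fails if it takes over 48 s, if anything falls off the work surface, if the arm or the gripper's body presses on something with over 40 N, if the wrist force passes 120 N, or if a joint passes its speed limit or range.

## Robot

A 6-joint arm with a two-finger parallel gripper is mounted at the origin on a cart in front of the work surface, level with it; the furniture and walls round the work are solid. World frame = base frame: x ahead of the robot, y to its left, z up, the work surface at z = 0. Lengths are in m, angles in rad, forces in N, time in s.
With the tool pointing down it reaches from about 0.35 to 0.85 m from the base axis. Payload 8.1 kg.
Tool frame: the origin (TCP) lies at the very end of the fingers, on their centre line; the grasp point (between the pads) lies 19 mm behind it; z points along the fingers, y is the direction in which the jaws open and shut (so a half turn about z gives the same grasp; the last joint's range is limited). The gripper opens to 93 mm and grips with 3 to 60 N. Pads are 15 mm wide; open, the fingers measure 128 mm over their backs; the gripper's body (75 mm by 188 mm) begins 65 mm behind the grasp point.
Start: joints at [-1.278, 0.13, 1.488, -0, 1.523, -0.085], TCP at [0.221, -0.558, 0.219] pointing down, gripper open.
Joint ranges: [-2.96, 2.96], [-0.89, 2.26], [0.02, 2.5], [-1.34, 4.48], [0, 2.73], [-2.66, 2.66]. Speed limits (rad/s): [2.39, 2.39, 2.79, 3.14, 3.14, 3.14].

## Interface

Orientations are given as [roll, pitch, yaw] about the fixed x, y, z axes, in that order (R = Rz(yaw) Ry(pitch) Rx(roll)).
In Python, from plant import robot gives the robot as it stands. The module is installed in compiled form; this text tells all that it offers.
- The arm moves only by the tool jog_arm, never from a script. Its argument "rows" is a list of rows, each an object with "dp": the shift along the world's x, y, z in mm, a list of three; "turn": the turn about the world's z in degrees; "fingers": the opening, from 0 (shut) to 1 (fully open). A call has 1 to 8 rows; each row is the pose to reach, as a shift and turn from the pose commanded when the call began; what a row does not reach only later rows make up. A row lasts 1/10 s, in which the tool goes at most 50 mm and 8.59 degrees, less where a joint would pass 70% of its speed; a pose out of reach is approached as far as the arm can. A call with a gripper value outside its range is refused whole. The fingers move at their own pace and stop on an object; the grip force is fixed at half the most. Time passes only in rows, so rows that repeat a pose let the fingers close. It gives the time, the measured TCP pose, the force and the opening at its end, in the units of the state.
- robot.sense(): the state, without advancing time (a new reading comes with each control period).
- robot.grab_frame(name): name is "side" or "top"; returns the picture (400x640x3 uint8, red, green, blue); there is no depth.
- robot.camera_model(name): a dict with "camera_matrix" (3x3 intrinsics, pixels), "k1" (the pictures are not rectified: a ray, as slopes to the right and down, at radius r is drawn at 1 + k1 r^2 times it, then the intrinsics apply), "rvec" (rotation vector, rad) and "tvec" (3), from world to camera coordinates, as OpenCV has them. Camera axes: x right, y down, z forward; pixel columns grow to the right and rows downward; lengths in m; the calibration is good to about 2 mm. A picture is of the moment at which its call begins. camera_model takes no time and is no camera call.
- robot.job_done(): hands the job in, once; it reports no verdict.
The state is a dict: "t": time; "joints": joint angles; "joint_velocities": joint speeds; "effort": joint torques, N m; "position": TCP position; "tool_rot": TCP orientation; "ft_force": force on the tool from outside, world axes, zero at the start; "torque": the same for the moment, N m; "grip_width": opening from 0.0 (shut) to 1.0 (fully open).
Only numpy, scipy, OpenCV 4.12 (cv2) and the standard library are available. Lean on these libraries where they do the work, as an engineer would, in place of code of your own. Each camera call takes 0.05 s, during which the arm holds its last target.

## Working session

There is one attempt and no reset: what is moved stays moved. The work goes in short steps, Python scripts to look and compute and a tool call to move; the robot and the scene stay as the last step left them, time stands still between calls to the robot, and variables do not carry over. Pictures are saved under pics/ and viewed, and the job is handed in when it is done.

Besides the shell and the picture viewer there is one more tool, called as name(argument=value, ...) on one line, values as JSON. jog_arm: Moves the arm, as the interface text tells. Its arguments: {"type":"object","properties":{"rows":{"type":"array"}},"required":["rows"]}

```bash
mkdir -p pics
python3 - <<'E'
from plant import robot
import cv2
for n in("side","top"):
    f=robot.grab_frame(n); cv2.imwrite(f"pics/{n}0.png",f[:,:,::-1]); print(robot.camera_model(n))
print(robot.sense())
E
```

```text
{'camera_matrix': array([[371.35803962,   0.        , 316.88287906],
       [  0.        , 371.35803962, 202.89461691],
       [  0.        ,   0.        ,   1.        ]]), 'k1': -0.07828641124188442, 'rvec': array([ 0.43872133, -2.90764935,  0.86292186]), 'tvec': array([0.51221843, 0.30967391, 1.31583736])}
{'camera_matrix': array([[419.81720793,   0.        , 326.24283511],
       [  0.        , 419.81720793, 190.82072824],
       [  0.        ,   0.        ,   1.        ]]), 'k1': 0.013979394199586046, 'rvec': array([ 2.1122426 , -2.17037034,  0.12609815]), 'tvec': array([-0.09142001,  0.58897185,  1.25309038])}
{'t': 0.1, 'joints': array([-1.27844021e+00,  1.31098691e-01,  1.48916510e+00,  1.43539045e-06,
        1.52298928e+00, -8.53926107e-02]), 'joint_velocities': array([-0.00017544, -0.00079307, -0.00214921, -0.00090386,  0.0008287 ,
        0.00136929]), 'effort': array([ 1.33784113e-03, -5.61339855e+01, -4.93096876e+01,  7.68972980e-02,
        2.89613474e-02, -4.34585854e-05]), 'position': array([ 0.22117542, -0.55719896,  0.21768744]), 'tool_rot': array([-3.13993840e+00, -1.43044116e-04,  3.77748542e-01]), 'ft_force': array([0.49609551, 0.47799675, 0.05594042]), 'torque': array([0.01369796, 0.0097405 , 0.0358938 ]), 'grip_width': 1.0005117569588082}
```

View pics/side0.png

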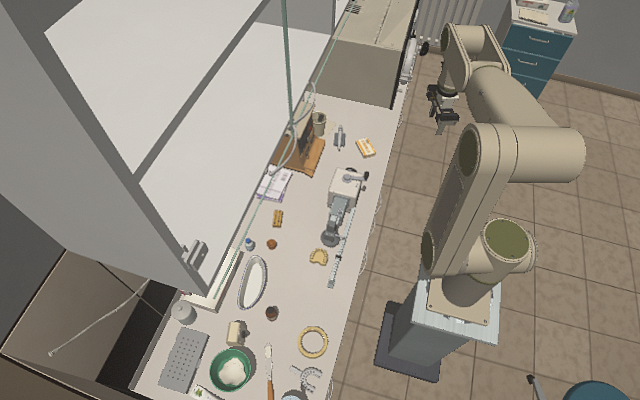

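View pics/top0.png

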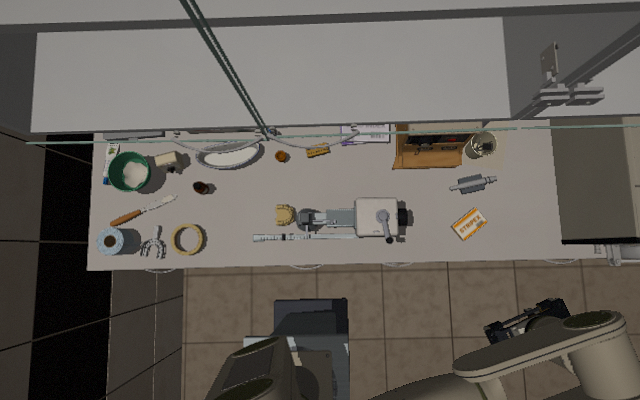

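The top view shows the housing at about (377,217), with the arm pointing to image left (world +y), the rail at (253..380,237) and the knob at about (389,240). I'll zoom in next.

```bash
cat > h.py <<'E'
from plant import robot
import numpy as np, cv2
def cam(n):
    m=robot.camera_model(n); K=m["camera_matrix"]; R=cv2.Rodrigues(m["rvec"])[0]; t=m["tvec"].reshape(3); return K,np.array([m["k1"],0,0,0.]),R,t,m["rvec"]
def proj(n,P):
    K,d,R,t,rv=cam(n); return cv2.projectPoints(np.asarray(P,float).reshape(-1,1,3),rv,t,K,d)[0].reshape(-1,2)
def unproj(n,uv,z):
    K,d,R,t,_=cam(n); x=cv2.undistortPoints(np.asarray(uv,float).reshape(-1,1,2),K,d).reshape(-1,2)
    r=np.c_[x,np.ones(len(x))]@R; c=-R.T@t; z=np.broadcast_to(z,len(x)); return c+r*((z-c[2])/r[:,2])[:,None]
def crop(n,f,u0,v0,u1,v1,s,name):
    c=f[v0:v1,u0:u1,::-1]; c=cv2.resize(c,None,fx=s,fy=s,interpolation=cv2.INTER_CUBIC)
    cv2.imwrite(f"pics/{name}.png",c)
E
python3 - <<'E'
from h import *
t=cv2.imread("pics/top0.png")[:,:,::-1];s=cv2.imread("pics/side0.png")[:,:,::-1]
crop("top",t,245,185,420,260,4.5,"t1"); crop("side",s,300,160,400,295,4.4,"s1")
E
```

```text
(no output)
```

View pics/t1.png

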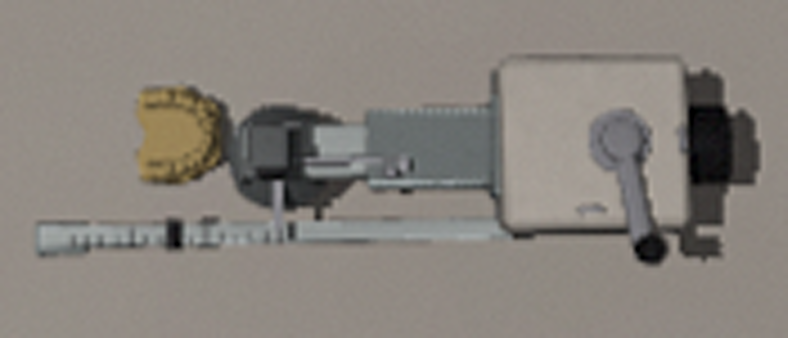

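View pics/s1.png

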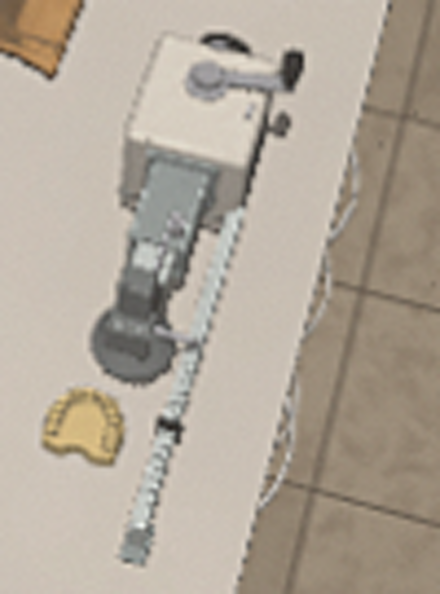

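```bash
cat > fit.py <<'E'
from h import *
from scipy.optimize import least_squares
T=[((499,58),(55,-55,125)),((684,58),(-65,-55,125)),((686,231),(-65,55,125)),((501,228),(55,55,125)),((619,138),(-20,0,142)),((37,222),(362,44,50)),((37,254),(362,58,50)),((368,110),(140,-25,107)),((368,186),(140,25,107))]
S=[((166,36),(-65,-55,125)),((247,170),(55,55,125)),((127,138),(55,-55,125)),((208,77),(-20,0,142)),((120,555),(362,44,50)),((148,562),(362,58,50))]
pt=np.array([(np.array(a)+.5)/4.5-.5+[245,185] for a,_ in T]);Pt=np.array([b for _,b in T])/1e3
ps=np.array([(np.array(a)+.5)/4.4-.5+[300,160] for a,_ in S]);Ps=np.array([b for _,b in S])/1e3
def W(p,P):
    c,s=np.cos(p[2]),np.sin(p[2]); P=np.atleast_2d(P); return np.c_[p[0]+c*P[:,0]-s*P[:,1],p[1]+s*P[:,0]+c*P[:,1],P[:,2]]
def f(p,w):
    r=[]
    if 't' in w: r.append(proj("top",W(p,Pt))-pt)
    if 's' in w: r.append(proj("side",W(p,Ps))-ps)
    return np.concatenate(r).ravel()
if __name__=="__main__":
    for w in("t","s","ts"):
        r=least_squares(f,[.5,-.1,1.57],args=(w,),loss="soft_l1"); print(w,r.x,np.degrees(r.x[2])); print(r.fun.reshape(-1,2).round(1).tolist())
    p=r.x; np.save("p.npy",p)
    def E(n,uv,z):
        q=unproj(n,[uv],z)[0,:2]-p[:2];c,s=np.cos(p[2]),np.sin(p[2]);return (1e3*np.array([c*q[0]+s*q[1],-s*q[0]+c*q[1]])).round(1)
    t=lambda a:(np.array(a)+.5)/4.5-.5+[245,185]; s=lambda a:(np.array(a)+.5)/4.4-.5+[300,160]
    print("knob",E("top",t((651,250)),.177),E("side",s((293,57)),.177))
    print("post",E("top",t((272,148)),.146))
    print("fin",E("top",t((176,234)),.055),E("side",s((170,423)),.055))
    print("pointer",E("top",t((281,238)),.06),E("side",s((195,345)),.06))
E
python3 fit.py
```

```text
t [ 0.49718041 -0.24502885  1.5574627 ] 89.23603929991656
[[-0.5, -0.0], [0.5, -0.7], [1.4, -0.4], [-0.1, 0.8], [0.4, 0.6], [-0.0, 0.6], [-0.1, -1.9], [-0.8, -0.1], [-0.6, 0.3]]
s [ 0.49386547 -0.23511755  1.55609081] 89.1574360246553
[[-0.7, 0.3], [0.4, 1.5], [-0.7, 1.1], [0.6, 0.7], [1.6, -4.4], [-0.9, -4.8]]
ts [ 0.49659183 -0.24361257  1.55705714] 89.21280253430245
[[-0.9, 0.2], [0.0, -0.4], [0.9, -0.1], [-0.6, 1.0], [-0.1, 0.8], [-0.5, 0.7], [-0.6, -1.7], [-1.3, 0.1], [-1.1, 0.5], [-0.8, -1.4], [0.3, -0.5], [-0.8, -0.8], [0.5, -1.2], [1.6, -6.8], [-0.9, -7.2]]
knob [-33.4  67.9] [-30.5  66.9]
post [195.6   1.4]
fin [266.4  51.2] [269.2  52.1]
pointer [196.   54.9] [196.8  52.6]
```

```bash
python3 - <<'E'
s=open('fit.py').read()
s=s.replace(",((120,555),(362,44,50)),((148,562),(362,58,50))]",",((195,345),(200,55,60))]").replace("((37,254),(362,58,50)),","((281,238),(200,55,60)),((272,148),(200,0,146)),")
open('fit.py','w').write(s)
E
python3 fit.py
python3 - <<'E'
from h import *
from fit import W
p=np.load("p.npy")
for n,o in(("top",(245,185,420,260,4.5)),("side",(300,160,400,295,4.4))):
    f=cv2.imread(f"pics/{n}0.png"); c=cv2.resize(f[o[1]:o[3],o[0]:o[2]],None,fx=o[4],fy=o[4],interpolation=cv2.INTER_CUBIC)
    def d(P,col,cl=True):
        q=(proj(n,W(p,np.array(P)/1e3))-o[:2]+.5)*o[4]-.5
        cv2.polylines(c,[q.round().astype(int)],cl,col,1)
    box=lambda a,b,e,g,z:[(a,e,z),(b,e,z),(b,g,z),(a,g,z)]
    d(box(-65,55,-55,55,125),(0,0,255));d(box(188,212,-14,14,146),(0,255,0));d(box(45,362,44,58,50),(255,0,0));d(box(55,140,-25,25,107),(0,255,255));d([(200,20,60),(200,58.5,60)],(255,0,255),False);d(box(-25,-15,-5,5,140),(0,0,255))
    cv2.imwrite(f"pics/ov_{n}.png",c)
E
```

```text
t [ 0.49694248 -0.24561858  1.5546042 ] 89.07225932993778
[[-0.2, -0.0], [0.8, -0.5], [1.6, -0.2], [0.1, 0.9], [0.6, 0.7], [0.1, 0.3], [-0.7, -0.2], [-0.9, -0.8], [-0.5, -0.2], [-0.4, 0.2]]
s [ 0.49501257 -0.24064099  1.54703511] 88.63858246499335
[[-0.4, -0.9], [0.3, 0.3], [-0.7, -0.3], [0.8, -0.5], [0.0, 1.7]]
ts [ 0.49660843 -0.24499117  1.55304753] 88.98306904799273
[[-0.4, 0.1], [0.6, -0.4], [1.4, -0.1], [-0.2, 1.0], [0.4, 0.8], [-0.1, 0.2], [-0.9, -0.2], [-1.1, -0.8], [-0.7, -0.2], [-0.6, 0.2], [-0.6, -1.7], [0.3, -0.8], [-0.7, -1.2], [0.6, -1.5], [0.3, 0.6]]
knob [-32.3  67.8] [-29.4  66.8]
post [197.    2.2]
fin [267.6  52.3] [270.4  53.2]
pointer [197.2  55.7] [198.   53.4]
```

View pics/ov_top.png

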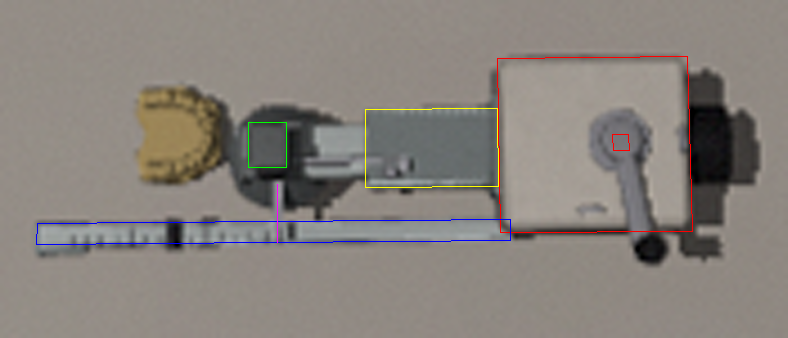

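View pics/ov_side.png

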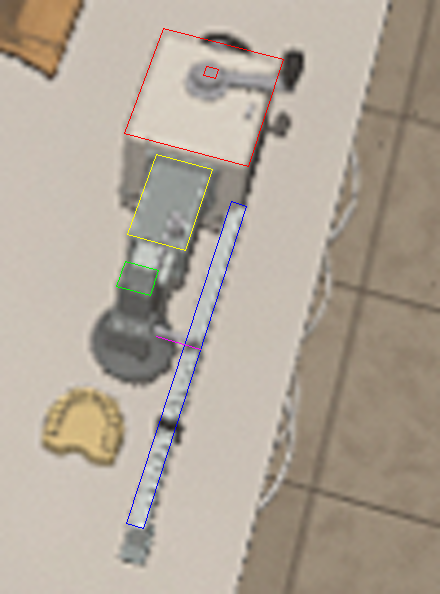

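The overlay matches in both views. The extractor sits at (0.497, -0.245) with yaw 89°, the handle is at about 0.16 rad and the set extension is about 71 mm. The knob is at about (0.428, -0.275). I'll move above it with the jaws part closed, so they cage it.

jog_arm(rows=[{"dp": [26, 35, 2], "turn": -2, "fingers": 0.35}, {"dp": [52, 70, 4], "turn": -4, "fingers": 0.35}, {"dp": [78, 106, 6], "turn": -6, "fingers": 0.35}, {"dp": [104, 141, 6], "turn": -8, "fingers": 0.35}, {"dp": [130, 177, 6], "turn": -10, "fingers": 0.35}, {"dp": [156, 212, 6], "turn": -12, "fingers": 0.35}, {"dp": [182, 248, 6], "turn": -13, "fingers": 0.35}, {"dp": [207, 283, 6], "turn": -13, "fingers": 0.35}])

```text
t: 0.9
position: [0.429, -0.2729, 0.2243]
tool_rot: [-3.141, 0.0, 0.15]
ft_force: [0.3, -1.2, 0.5]
grip_width: 0.373
```

jog_arm(rows=[{"dp": [0, 0, 0], "turn": 0, "fingers": 0.35}, {"dp": [0, 0, 0], "turn": 0, "fingers": 0.35}])

```text
t: 1.1
position: [0.4286, -0.2738, 0.2243]
tool_rot: [-3.141, 0.001, 0.154]
ft_force: [-0.1, 0.4, 0.2]
grip_width: 0.35
```

Run:
```python
from h import *
for n,o in(("top",(330,160,460,280,5)),("side",(300,130,400,260,4.5))):
    f=robot.grab_frame(n); crop(n,f,*o,n+"1")
s=robot.sense(); print(s)
```

```text
{'t': 1.2, 'joints': array([-6.72276241e-01, -1.20311171e-01,  1.72939577e+00, -4.71357479e-04,
        1.53305283e+00,  7.48029640e-01]), 'joint_velocities': array([-0.01936266, -0.0011061 , -0.00250894,  0.00095269, -0.00130307,
        0.00432353]), 'effort': array([ 1.07752282e+00, -4.32111669e+01, -4.93022311e+01,  1.55185531e-01,
       -2.58836278e-02,  7.23449222e-03]), 'position': array([ 0.42777502, -0.27528238,  0.22433659]), 'tool_rot': array([-3.14151369e+00,  7.15822074e-04,  1.50508389e-01]), 'ft_force': array([-0.23827987,  0.01209427, -0.22742483]), 'torque': array([ 0.02841825,  0.00397104, -0.00311462]), 'grip_width': 0.34503642165703885}
```

View pics/top1.png

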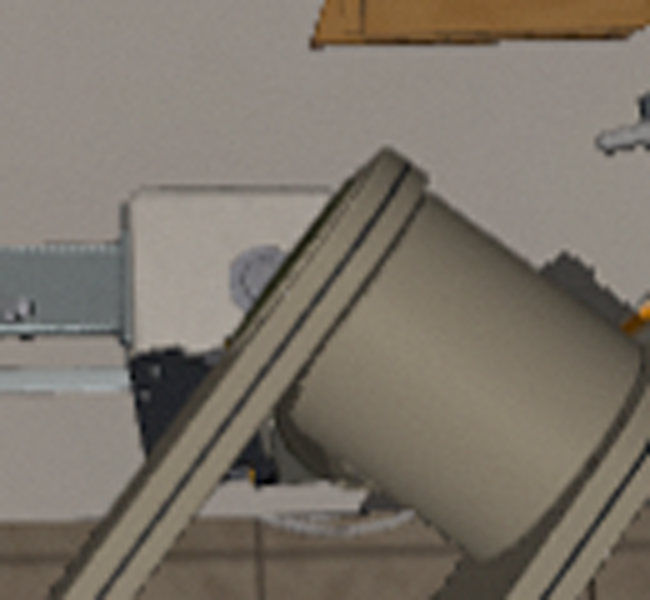

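View pics/side1.png

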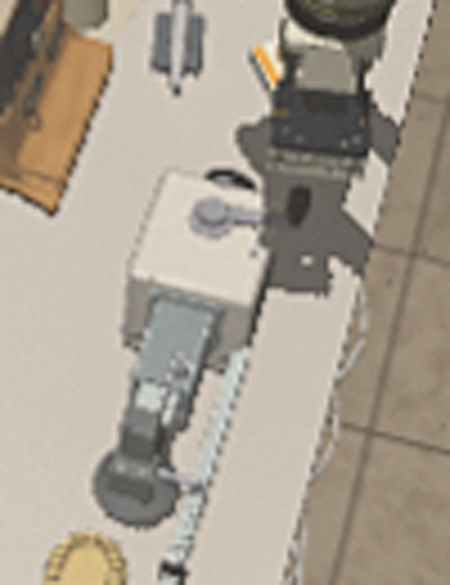

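The jaws stand directly above the knob: in the side crop the gripper is behind it and the knob is at (298,207). Now I'll lower over it.

jog_arm(rows=[{"dp": [0, 0, -25], "turn": 0, "fingers": 0.35}, {"dp": [0, 0, -40], "turn": 0, "fingers": 0.35}, {"dp": [0, 0, -55], "turn": 0, "fingers": 0.35}, {"dp": [0, 0, -66], "turn": 0, "fingers": 0.35}, {"dp": [0, 0, -72], "turn": 0, "fingers": 0.35}, {"dp": [0, 0, -72], "turn": 0, "fingers": 0.35}])

```text
t: 1.8
position: [0.4278, -0.2745, 0.1516]
tool_rot: [-3.14, 0.001, 0.151]
ft_force: [0.7, 0.0, 0.1]
grip_width: 0.351
```

Run:
```python
from h import *
for n,o in(("side",(300,130,400,260,4.5)),):
    f=robot.grab_frame(n); crop(n,f,*o,n+"2")
```

```text
(no output)
```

View pics/side2.png

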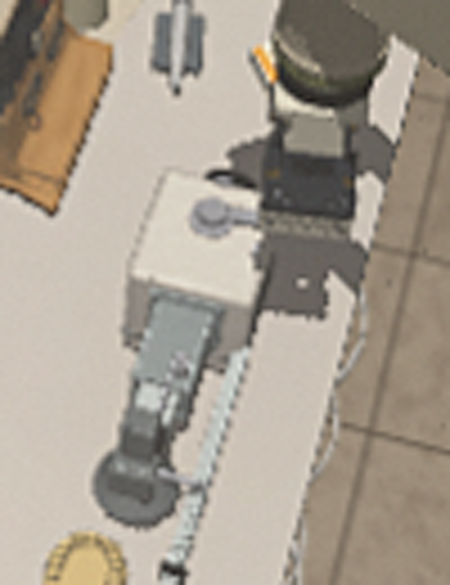

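jog_arm(rows=[{"dp": [0, 0, 0], "turn": 0, "fingers": 0.1}, {"dp": [0, 0, 0], "turn": 0, "fingers": 0.1}, {"dp": [0, 0, 0], "turn": 0, "fingers": 0.1}, {"dp": [0, 0, 0], "turn": 0, "fingers": 0.1}])

```text
t: 2.25
position: [0.4287, -0.2752, 0.1535]
tool_rot: [3.14, -0.001, 0.151]
ft_force: [-0.1, -0.9, 3.6]
grip_width: 0.197
```

The knob is in the jaws (18 mm between the pads). I'll ease them open a little and sweep it along the arc.

jog_arm(rows=[{"dp": [1.5, -10, 0], "turn": 8.4, "fingers": 0.25}, {"dp": [5, -19.5, 0], "turn": 16.8, "fingers": 0.25}, {"dp": [10, -28, 0], "turn": 25.2, "fingers": 0.25}, {"dp": [16.5, -36, 0], "turn": 33.6, "fingers": 0.25}, {"dp": [23.5, -43, 0], "turn": 42, "fingers": 0.25}, {"dp": [32, -49, 0], "turn": 50.4, "fingers": 0.25}, {"dp": [41, -53.5, 0], "turn": 58.8, "fingers": 0.25}, {"dp": [50.5, -57, 0], "turn": 67.2, "fingers": 0.25}])

```text
t: 3.05
position: [0.4786, -0.3319, 0.1524]
tool_rot: [-3.14, -0.0, 1.329]
ft_force: [-2.1, -0.5, 0.9]
grip_width: 0.25
```

jog_arm(rows=[{"dp": [10, -2, 0], "turn": 8, "fingers": 0.25}, {"dp": [18, -2, 0], "turn": 13, "fingers": 0.25}, {"dp": [22, -2, 0], "turn": 13, "fingers": 0.25}, {"dp": [22, -2, 0], "turn": 13, "fingers": 0.25}])

```text
t: 3.45
position: [0.4999, -0.3339, 0.1523]
tool_rot: [-3.139, 0.0, 1.548]
ft_force: [-5.5, -2.4, 1.7]
grip_width: 0.25
```

jog_arm(rows=[{"dp": [2, 0, 0], "turn": 0, "fingers": 0.25}, {"dp": [2, 0, 0], "turn": 0, "fingers": 0.25}])

```text
t: 3.65
position: [0.5002, -0.334, 0.1522]
tool_rot: [-3.136, -0.0, 1.547]
ft_force: [-12.3, -1.5, 4.2]
grip_width: 0.253
```

Run:
```python
from h import *
for n,o in(("side",(300,130,400,260,4.5)),):
    f=robot.grab_frame(n); crop(n,f,*o,n+"3")
s=robot.sense(); print(s['ft_force'],s['position'])
```

```text
[-12.24565098  -2.07996855   4.87379547] [ 0.50022742 -0.33400331  0.15220092]
```

View pics/side3.png

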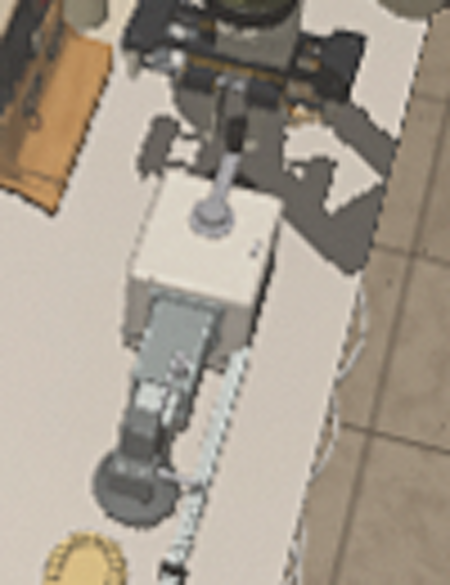

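The handle is in line with the duct and against its stop: the force rose to 12 N over 2 mm of command with almost no motion. I'll back off, rise and move over the post.

jog_arm(rows=[{"dp": [-4.5, 0, 0], "turn": 0, "fingers": 0.3}, {"dp": [-4.5, 0, 20], "turn": 0, "fingers": 0.32}, {"dp": [-4, 0, 50], "turn": 0, "fingers": 0.32}, {"dp": [-4, 20, 56], "turn": 0, "fingers": 0.4}, {"dp": [-4, 65, 56], "turn": 0, "fingers": 0.7}, {"dp": [-4, 110, 56], "turn": 0, "fingers": 0.7}, {"dp": [-4, 155, 56], "turn": 0, "fingers": 0.7}, {"dp": [-4, 190, 56], "turn": 0, "fingers": 0.7}])

```text
t: 4.5
position: [0.4987, -0.1411, 0.2088]
tool_rot: [3.141, -0.001, 1.549]
ft_force: [0.7, 0.3, -0.3]
grip_width: 0.678
```

Run:
```python
from h import *
for n,o in(("side",(300,130,400,260,4.5)),):
    f=robot.grab_frame(n); crop(n,f,*o,n+"4")
s=robot.sense(); print(s['ft_force'],s['position'])
```

```text
[2.61653459 3.33792098 0.87911057] [ 0.4988908  -0.13697838  0.20880964]
```

View pics/side4.png

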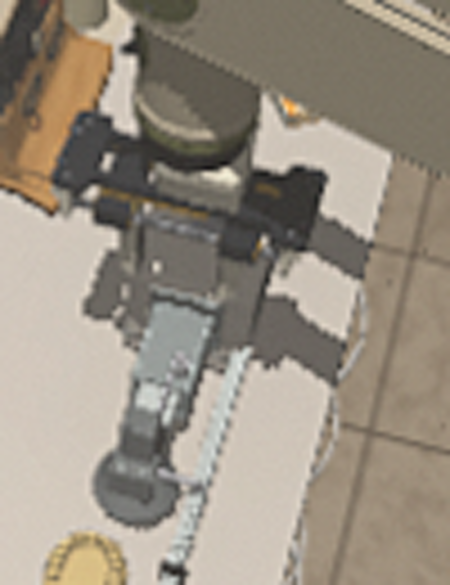

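jog_arm(rows=[{"dp": [-1, 45, 0], "turn": 0, "fingers": 0.7}, {"dp": [-1, 85, 0], "turn": 0, "fingers": 0.7}, {"dp": [-1, 98, 0], "turn": 0, "fingers": 0.7}, {"dp": [-1, 98, 0], "turn": 0, "fingers": 0.7}, {"dp": [-1, 98, 0], "turn": 0, "fingers": 0.7}])

```text
t: 5.05
position: [0.498, -0.0463, 0.2087]
tool_rot: [3.141, 0.0, 1.55]
ft_force: [-0.1, -0.2, -0.3]
grip_width: 0.698
```

Run:
```python
from h import *
for n,o in(("side",(300,130,400,260,4.5)),("top",(250,150,430,270,4))):
    f=robot.grab_frame(n); crop(n,f,*o,n+"5")
s=robot.sense(); print(s['ft_force'],s['position'],s['tool_rot'])
```

```text
[ 0.49710292 -0.94932897 -0.19908818] [ 0.49791663 -0.04697061  0.20859574] [-3.14157658e+00  3.58353585e-04  1.54896032e+00]
```

View pics/side5.png

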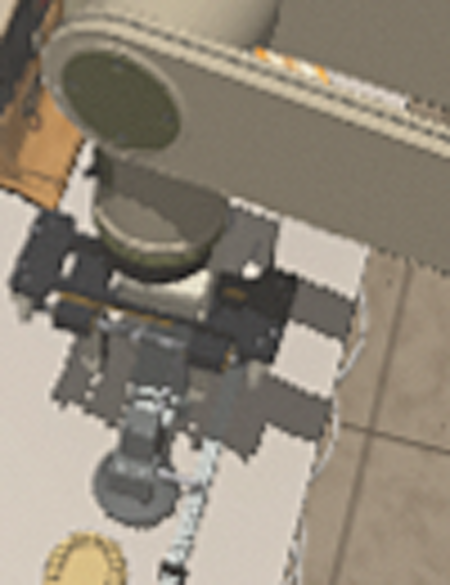

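View pics/top5.png

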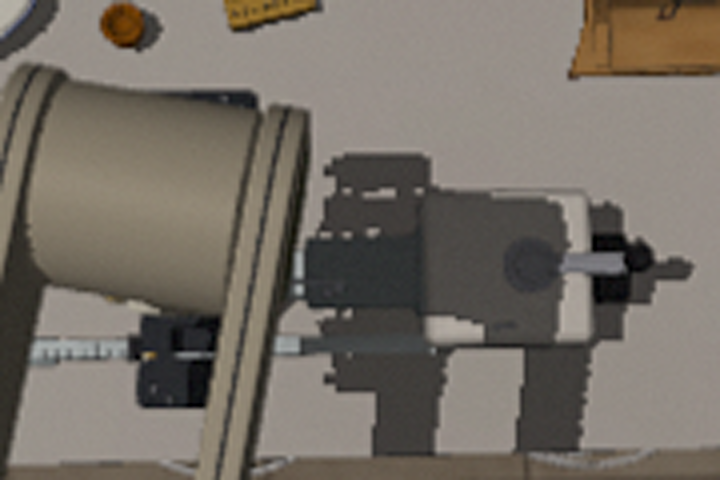

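The damper bar lies in line with the duct, with the knob at (640,258). I'll lower around the post.

jog_arm(rows=[{"dp": [-1, 2, -30], "turn": 0, "fingers": 0.7}, {"dp": [-1, 2, -55], "turn": 0, "fingers": 0.7}, {"dp": [-1, 2, -72], "turn": 0, "fingers": 0.7}, {"dp": [-1, 2, -85], "turn": 0, "fingers": 0.7}, {"dp": [-1, 2, -95], "turn": 0, "fingers": 0.7}, {"dp": [-1, 2, -101], "turn": 0, "fingers": 0.7}, {"dp": [-1, 2, -101], "turn": 0, "fingers": 0.7}])

```text
t: 5.85
position: [0.4966, -0.0439, 0.1072]
tool_rot: [-3.141, -0.0, 1.55]
ft_force: [0.1, 0.6, 0.2]
grip_width: 0.7
```

Run:
```python
from h import *
for n,o in(("side",(300,150,400,260,5)),):
    f=robot.grab_frame(n); crop(n,f,*o,n+"6")
s=robot.sense(); print(s['ft_force'],s['position'],s['tool_rot'])
```

```text
[ 0.35758311 -0.12994871 -0.03250572] [ 0.49702351 -0.04389184  0.10784569] [3.14146064e+00 3.73255069e-05 1.55038668e+00]
```

View pics/side6.png

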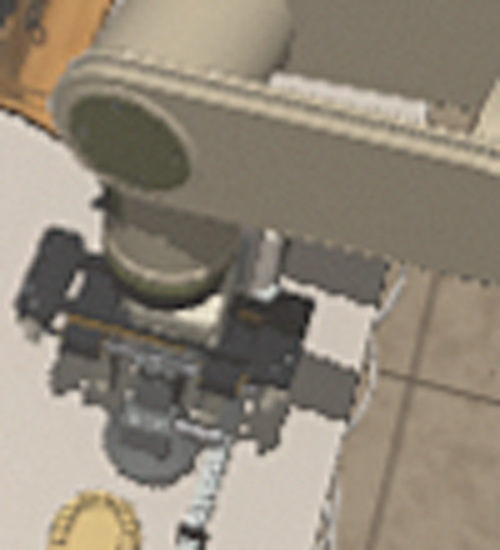

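The post is between the fingers. Closing now.

jog_arm(rows=[{"dp": [0, 0, 0], "turn": 0, "fingers": 0.3}, {"dp": [0, 0, 0], "turn": 0, "fingers": 0.1}, {"dp": [0, 0, 0], "turn": 0, "fingers": 0.1}, {"dp": [0, 0, 0], "turn": 0, "fingers": 0.1}, {"dp": [0, 0, 0], "turn": 0, "fingers": 0.1}, {"dp": [0, 0, 0], "turn": 0, "fingers": 0.1}])

```text
t: 6.5
position: [0.4992, -0.0437, 0.1079]
tool_rot: [3.136, 0.0, 1.551]
ft_force: [15.5, 0.0, -11.1]
grip_width: 0.3
```

The grip width is 0.300 (28 mm), so the button is flush. I'll relieve the side load, then draw out part way.

jog_arm(rows=[{"dp": [2.5, 0, 0], "turn": 0, "fingers": 0.1}, {"dp": [2.5, 0, 0], "turn": 0, "fingers": 0.1}])

```text
t: 6.7
position: [0.4993, -0.0437, 0.1078]
tool_rot: [-3.141, 0.0, 1.551]
ft_force: [-2.7, 0.9, 3.3]
grip_width: 0.297
```

jog_arm(rows=[{"dp": [0, 4, 0], "turn": 0, "fingers": 0.1}, {"dp": [0, 8, 0], "turn": 0, "fingers": 0.1}, {"dp": [0, 12, 0], "turn": 0, "fingers": 0.1}])

```text
t: 7.0
position: [0.4994, -0.0315, 0.1078]
tool_rot: [3.141, 0.0, 1.551]
ft_force: [-2.0, -2.0, 3.9]
grip_width: 0.298
```

The arm draws freely: about 2 N, which is the return spring.

jog_arm(rows=[{"dp": [0, 10, 0], "turn": 0, "fingers": 0.1}, {"dp": [0.5, 20, 0], "turn": 0, "fingers": 0.1}, {"dp": [0.5, 30, 0], "turn": 0, "fingers": 0.1}, {"dp": [0.5, 38, 0], "turn": 0, "fingers": 0.1}, {"dp": [0.5, 43, 0], "turn": 0, "fingers": 0.1}, {"dp": [0.5, 43, 0], "turn": 0, "fingers": 0.1}])

```text
t: 7.6
position: [0.4997, 0.0127, 0.1078]
tool_rot: [-3.141, -0.0, 1.552]
ft_force: [-3.3, -0.8, 5.4]
grip_width: 0.297
```

Run:
```python
from h import *
for n,o in(("side",(300,190,380,300,5.4)),("top",(240,190,370,270,6))):
    f=robot.grab_frame(n); crop(n,f,*o,n+"7"); cv2.imwrite(f"pics/{n}7full.png",f[:,:,::-1])
s=robot.sense(); print(s['ft_force'],s['position'],s['grip_width'])
```

```text
[-3.42622233 -2.26697758  5.36492367] [0.4997036  0.01236848 0.1078474 ] 0.3010134298863697
```

View pics/side7.png

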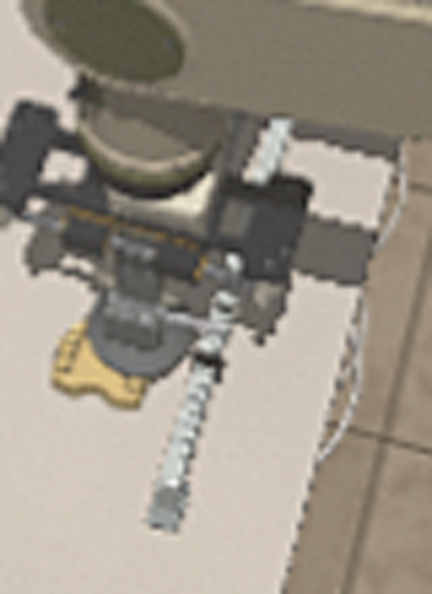

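View pics/top7.png

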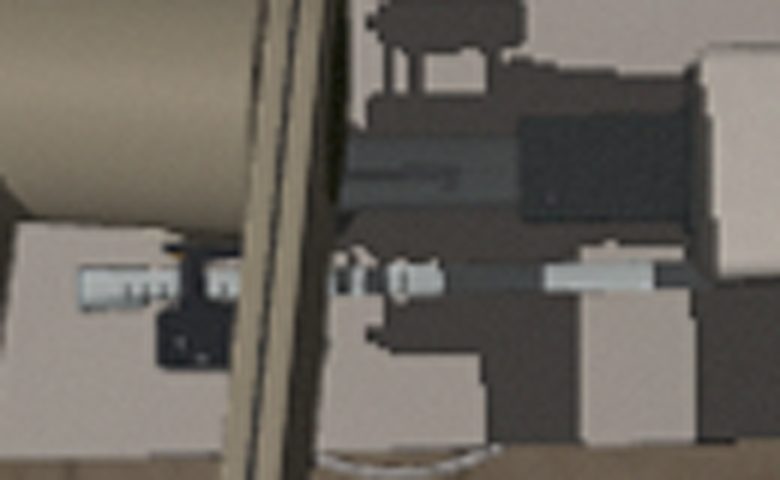

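Run:
```python
import cv2,numpy as np
a=cv2.imread("pics/side0.png")[230:290,325:360]; b=cv2.imread("pics/side7full.png")[230:290,325:360]
cv2.imwrite("pics/z1.png",np.hstack([cv2.resize(x,None,fx=10,fy=10,interpolation=cv2.INTER_NEAREST) for x in(a,b)]))
t=cv2.imread("pics/top0.png")[225:245,270:318]; cv2.imwrite("pics/z2.png",cv2.resize(t,None,fx=16,fy=16,interpolation=cv2.INTER_NEAREST))
```

```text
(no output)
```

View pics/z1.png

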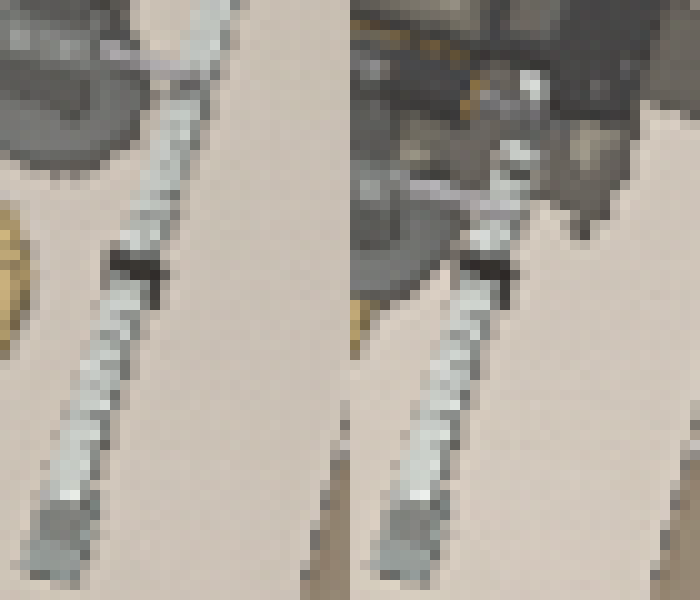

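View pics/z2.png

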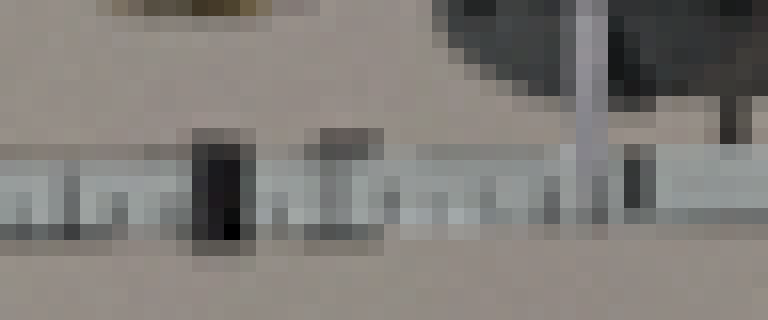

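Run:
```python
from h import *
from fit import W
p=np.load("p.npy")
for e in (0,56,60,64,68,70,72,74,76,80):
    P=[(200+e,58.5,60),(200+e,44,60),(200+e,51,53)]
    w=W(p,np.array(P)/1e3)
    print(e,((proj("side",w)-[325,230]+.5)*10).round(0).tolist(),((proj("top",w)-[270,225]+.5)*16).round(0).tolist(),w[0].round(4))
```

```text
0 [[206.0, 94.0], [168.0, 83.0], [185.0, 97.0]] [[586.0, 223.0], [586.0, 145.0], [588.0, 184.0]] [ 0.4417 -0.044   0.06  ]
56 [[164.0, 226.0], [125.0, 214.0], [143.0, 228.0]] [[286.0, 226.0], [287.0, 148.0], [291.0, 187.0]] [0.4427 0.012  0.06  ]
60 [[161.0, 236.0], [122.0, 224.0], [139.0, 238.0]] [[265.0, 226.0], [265.0, 148.0], [269.0, 187.0]] [0.4427 0.016  0.06  ]
64 [[158.0, 245.0], [119.0, 234.0], [136.0, 248.0]] [[243.0, 226.0], [244.0, 148.0], [248.0, 187.0]] [0.4428 0.02   0.06  ]
68 [[154.0, 255.0], [115.0, 243.0], [133.0, 257.0]] [[222.0, 227.0], [223.0, 148.0], [227.0, 187.0]] [0.4429 0.024  0.06  ]
70 [[153.0, 260.0], [114.0, 248.0], [132.0, 262.0]] [[211.0, 227.0], [212.0, 149.0], [216.0, 187.0]] [0.4429 0.026  0.06  ]
72 [[151.0, 265.0], [112.0, 253.0], [130.0, 267.0]] [[201.0, 227.0], [201.0, 149.0], [206.0, 187.0]] [0.4429 0.028  0.06  ]
74 [[150.0, 270.0], [111.0, 258.0], [128.0, 272.0]] [[190.0, 227.0], [191.0, 149.0], [195.0, 187.0]] [0.443 0.03  0.06 ]
76 [[148.0, 275.0], [109.0, 263.0], [127.0, 277.0]] [[179.0, 227.0], [180.0, 149.0], [184.0, 188.0]] [0.443 0.032 0.06 ]
80 [[145.0, 284.0], [106.0, 273.0], [124.0, 287.0]] [[158.0, 227.0], [159.0, 149.0], [163.0, 188.0]] [0.4431 0.036  0.06  ]
```

The top view puts the marker at about 69 to 70 mm and the side view of the fin agrees. Extension is now 56 mm. I'll approach slowly and watch the force.

jog_arm(rows=[{"dp": [0, 3, 0], "turn": 0, "fingers": 0.1}, {"dp": [0, 6, 0], "turn": 0, "fingers": 0.1}, {"dp": [0, 9, 0], "turn": 0, "fingers": 0.1}, {"dp": [0, 11, 0], "turn": 0, "fingers": 0.1}, {"dp": [0, 11, 0], "turn": 0, "fingers": 0.1}, {"dp": [0, 11, 0], "turn": 0, "fingers": 0.1}])

```text
t: 8.3
position: [0.4998, 0.0231, 0.1078]
tool_rot: [-3.142, -0.0, 1.551]
ft_force: [-3.9, -1.7, 4.4]
grip_width: 0.303
```

Run:
```python
from h import *
f=robot.grab_frame("side")[:,:,::-1]; cv2.imwrite("pics/side8full.png",f)
a=cv2.imread("pics/side0.png")[235:280,325:350]; b=f[235:280,325:350]; g=cv2.imread("pics/side7full.png")[235:280,325:350]
cv2.imwrite("pics/z3.png",np.hstack([cv2.resize(x,None,fx=10,fy=10,interpolation=cv2.INTER_NEAREST) for x in(a,g,b)]))
f=robot.grab_frame("top")[:,:,::-1]; cv2.imwrite("pics/top8.png",cv2.resize(f[215:250,255:320],None,fx=12,fy=12,interpolation=cv2.INTER_NEAREST))
s=robot.sense(); print(s['ft_force'],s['position'],s['grip_width'])
```

```text
[-2.59104199 -1.91288128  5.08166477] [0.49974869 0.02310442 0.10781959] 0.30197102993629094
```

View pics/z3.png

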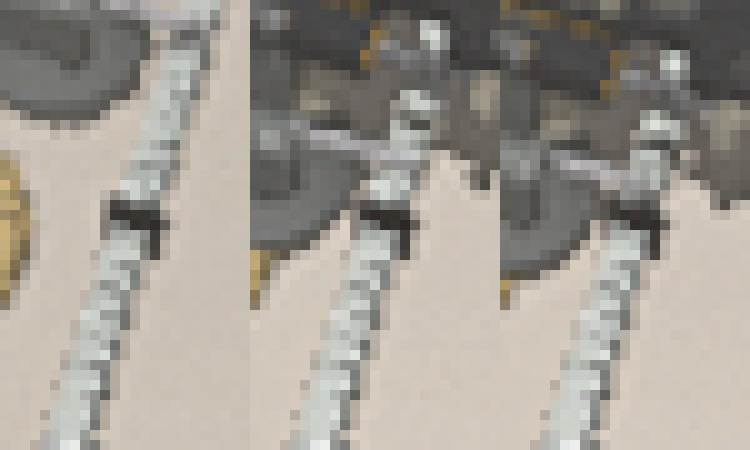

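View pics/top8.png

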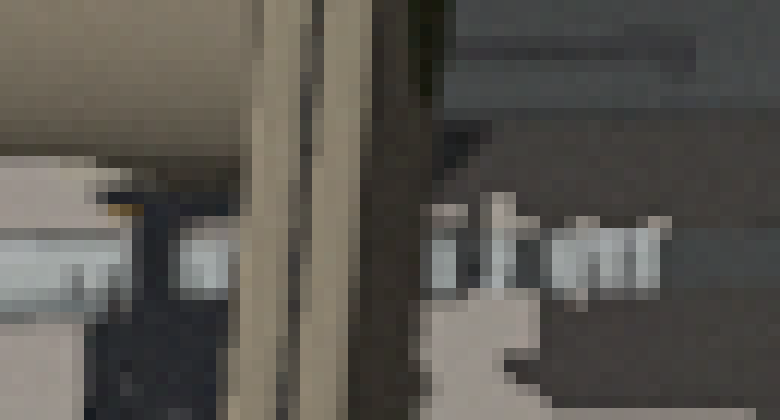

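jog_arm(rows=[{"dp": [0, 1, 0], "turn": 0, "fingers": 0.1}, {"dp": [0, 2, 0], "turn": 0, "fingers": 0.1}, {"dp": [0, 3, 0], "turn": 0, "fingers": 0.1}, {"dp": [0, 3, 0], "turn": 0, "fingers": 0.1}, {"dp": [0, 3, 0], "turn": 0, "fingers": 0.1}])

```text
t: 8.9
position: [0.4998, 0.0261, 0.1079]
tool_rot: [3.142, -0.0, 1.551]
ft_force: [-3.0, -1.5, 5.4]
grip_width: 0.299
```

Run:
```python
from h import *
fs=[robot.grab_frame("side")[:,:,::-1].astype(float) for _ in range(6)]
f=np.mean(fs,0).astype(np.uint8); cv2.imwrite("pics/side9full.png",f)
a=cv2.imread("pics/side0.png")[235:275,325:350]; b=f[235:275,325:350]; g=cv2.imread("pics/side8full.png")[235:275,325:350]
cv2.imwrite("pics/z4.png",np.hstack([cv2.resize(x,None,fx=10.5,fy=14,interpolation=cv2.INTER_NEAREST) for x in(a,g,b)]))
s=robot.sense(); print(s['ft_force'],s['position'],s['grip_width'],s['t'])
```

```text
[-2.01943704 -2.39644191  5.07329283] [0.4997686  0.0260661  0.10783125] 0.3016320460096895 9.2
```

View pics/z4.png

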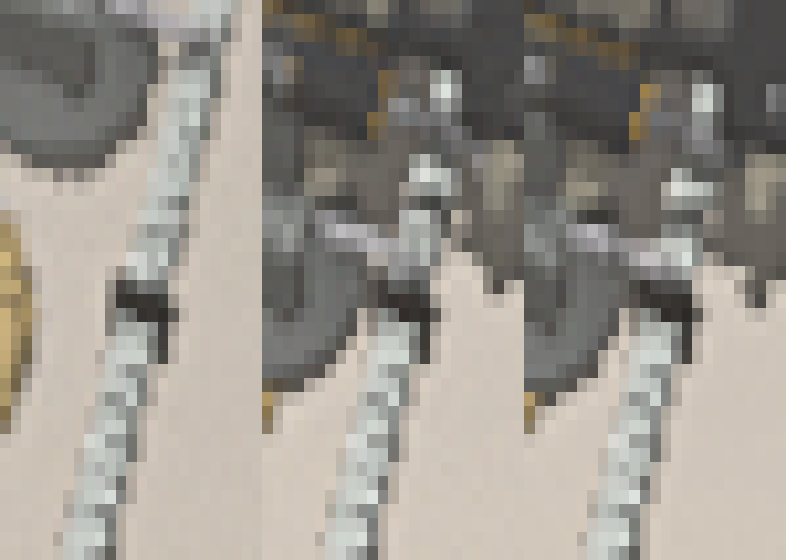

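Run:
```python
import cv2,numpy as np
t=cv2.imread("pics/top0.png",0)
print(t[224:242,279:291]);print(t[224:240,302:312])
s=cv2.imread("pics/side0.png",0);print(s[252:262,333:344]); s=cv2.imread("pics/side9full.png");print(cv2.cvtColor(s,6)[246:262,331:344])
```

```text
[[ 83  94  89  75  70  71  94 111  72  50  73 132]
 [ 79  82  76  54  59  67  93 112 124 123 129 145]
 [127 130 129 123 127 124 128 134 143 144 142 144]
 [144 145 143 145 142 143 144 143 141 142 141 140]
 [142 141 142 142 142 141 141 142 142 141 140 141]
 [143 141 141 141 139 141 141 142 141 142 143 142]
 [140 139 142 141 141 139 142 142 141 140 140 140]
 [140 139 141 141 141 141 140 141 140 140 140 143]
 [142 142 142 145 145 145 143 141 141 142 143 144]
 [141 144 133 101 102 110 125 143 142 143 132  90]
 [110 113 106  60  47  49  86 138 136 128 101  78]
 [137 140 127  53  26  21  78 151 147 144 132 111]
 [155 157 141  47  26  22  85 159 153 154 146 119]
 [149 134 123  50  26  23  84 150 136 153 145 116]
 [144 118 110  54  29  13  92 155 116 164 154 124]
 [130 117  93  48  31   0  70 130 111 123  95  81]
 [135 135 123  89  87  87 102 136 133 131 117 120]
 [141 143 141 133 134 133 135 142 143 140 142 141]]
[[ 41  16  17  16  13  18  28  34  34  35]
 [ 63  55  51  77 128 112  48  48  49  47]
 [ 66  65  63  91 147 131  38  55  57  53]
 [ 64  64  59  87 143 131  25  45  57  54]
 [ 64  63
[... 1159 characters left out ...]
00 104 101  97 146 152 139 134 125 106]
 [ 59  57  69  94 102 101  97 100  94  85  80 144 127]
 [183 160 114  94  94  94  92 133 122 135 107 118 111]
 [148 168 134 145 148 150 166 194 195 198 137  89  93]
 [100 116  95 120 159 191 192 165 190 221 141 162 130]
 [104 100  94  94 110 121 138 124 139 165 177 203 194]
 [108 106 107  98  74  53  73  80  79  89 187 209 205]
 [108 107 101  96  82  60  52  56  52  49 152 198 202]
 [109 111  88 172 124 141 106  46  52  42  91 181 202]
 [110 102  85 188 140 176 170 181 142  60 160 202 201]
 [106  85 161 205 191 200 203 188 119  60 181 207 200]
 [ 86 164 205 182 203 212 209 211 131  68 178 205 199]
 [ 79 179 209 195 202 182 146 147 176 185 199 201 198]]
```

jog_arm(rows=[{"dp": [0, 0, 0], "turn": 0, "fingers": 0.1}, {"dp": [0, 0, 0], "turn": 0, "fingers": 0.1}, {"dp": [0, 0, 0], "turn": 0, "fingers": 0.1}])

```text
t: 9.5
position: [0.4998, 0.0261, 0.1078]
tool_rot: [3.142, -0.0, 1.551]
ft_force: [-3.5, -1.6, 4.7]
grip_width: 0.3
```

Run:
```python
from h import *
f=robot.grab_frame("top"); crop("top",f,230,150,480,280,3.2,"top10")
s=robot.sense(); print(s['ft_force'],s['position'],s['grip_width'],abs(s['joint_velocities']).max(),s['t'])
```

```text
[-2.15748912 -1.52670634  5.56582284] [0.49976504 0.02606249 0.10781756] 0.30487476388552953 0.0010005754520101594 9.55
```

View pics/top10.png

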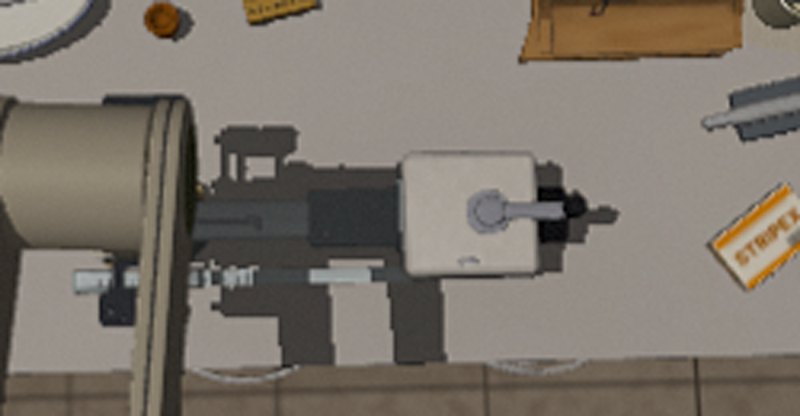

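The damper bar lies in line with the duct, with hub at (489,211) and knob at (575,205). The arm is still and the grip is flush, so I'm handing in.

```bash
python3 -c "
from plant import robot
print(robot.job_done())"
```

```text
the job is handed in; nothing more can be done
None
```

I opened the damper, gripped the post with the lock button squeezed in, and drew the nozzle arm out to the set-marker. I handed in at about 9.6 s while holding it there; no verdict was reported.

- **Damper:** I swept the knob round until the handle met its stop; the force rose to 12 N with almost no further motion. The last top picture shows the bar in line with the duct and the knob to the rear.
- **Grip:** the opening reads about 0.30 (28 mm, the bare width of the post), so the button is flush. Joint speeds were near zero, and the pull along the rail was about 2 N, which is the return spring.
- **Pointer:** the tool has drawn the arm out 69.8 mm since the grip. The top picture puts the marker at about 69.3 mm. The side picture first suggested about 75 mm, because the pointer rod appears to slope. Judged at the tip it gives 70 to 71 mm, with about 2 mm of doubt. The arm hides the pointer in the top view, so the side view is the only direct check of where it now stands.
- **Surroundings:** the marker sits where it started in the side pictures. The dish and the carton look undisturbed in the last picture. I did not check the cast, bottle or bur stand in a final picture, but no force reading suggested a collision.

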